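Clamp a spotting plate between the two sprung jaws of a plate holder

ROBOT

A 7-joint arm with a two-finger parallel gripper is mounted at the origin on a cart in front of the work surface, level with it; the furniture and walls round the work are solid. World frame = base frame: x ahead of the robot, y to its left, z up, the work surface at z = 0. Lengths are in m, angles in rad, forces in N, time in s.
With the tool pointing down it reaches from about 0.425 to 0.875 m from the base axis. Payload 4.7 kg.
Tool frame: the origin (TCP) lies between the finger pads; the fingertips stand 22 mm ahead of it and the grasp point (between the pads) lies 3 mm ahead of it; z points along the fingers, y is the line along which they close (so a half turn about z gives the same grasp; the last joint's range is limited). The gripper opens to 87 mm and grips with 3 to 60 N. Pads are 19 mm wide; open, the fingers measure 117 mm over their backs; the gripper's body (75 mm by 190 mm) begins 51 mm behind the grasp point.
Start: joints at [1.339, 0.321, -0.07, 1.45, 0.023, 1.371, -0.057], TCP at [0.158, -0.63, 0.245] pointing down, gripper open.
Joint ranges: [-2.86, 2.86], [-0.3, 2.09], [-1.38, 1.24], [0.06, 2.45], [-1.56, 4.7], [0.09, 2.05], [-2.69, 2.69]. Speed limits (rad/s): [2.57, 2.57, 3.14, 3.14, 3.14, 3.14, 3.14].

INTERFACE

Orientations are given as a rotation vector (axis times angle).
In Python, from bench import ctrl gives the robot as it stands. The module is installed in compiled form; this text tells all that it offers.
- The arm moves only by the tool send_rows, never from a script. Its argument "motion" is a list of rows, each an object with "claw": the opening, from -1 (shut) to 1 (fully open); "slide": the shift along the tool's x, y, z in mm, a list of three; "delta_rot": the turn, a rotation vector about the tool's x, y, z in rad, a list of three. In form: [{"claw": claw, "slide": [x, y, z], "delta_rot": [ax, ay, az]}, ...]. A call has 1 to 5 rows; each row is the pose to reach, as a shift and turn from the pose commanded when the call began, along the tool's axes at that moment; what a row does not reach only later rows make up. A row lasts 1/10 s, in which the tool goes at most 50 mm and 8.59 degrees, less where a joint would pass 70% of its speed; a pose out of reach is approached as far as the arm can. A call with a gripper value outside its range is refused whole. The fingers move at their own pace and stop on an object; "grip_force" is the grip in N (left out, the last holds). Time passes only in rows, so rows that repeat a pose let the fingers close. It gives the time, the measured TCP pose, the force, the opening and the grip force at its end, in the units of the state.
- ctrl.get_state(): the state, without advancing time (a new reading comes with each control period).
- ctrl.get_image(name): name is "side" or "top"; returns a dict with "color" (400x640x3 uint8, blue, green, red), "fx", "fy", "cx", "cy" (pixels), "pose" (4x4, takes a point from camera to world coordinates). Camera axes: x right, y down, z forward; pixel columns grow to the right and rows downward; lengths in m; the calibration is good to about 2 mm. A picture is of the moment at which its call begins. There is no depth.
- ctrl.close_job(): hands the job in; it is judged then, once.
The state is a dict: "time": time; "joint_positions": joint angles; "qd": joint speeds; "joint_torque": joint torques, N m; "position": TCP position; "tool_rot": TCP orientation; "ft_force": force on the tool from outside, world axes, zero at the start; "torque": the same for the moment, N m; "grip_width": opening from 0.0 (shut) to 1.0 (fully open); "grip_force": force on a finger pad.
Only numpy, scipy, OpenCV 4.12 (cv2) and the standard library are available. Lean on these libraries where they do the work, as an engineer would, in place of code of your own. Each camera call takes 0.05 s, during which the arm holds its last target. There are 200 camera calls.

TASK

Clamp the white porcelain spotting plate, wells up, in the spring-jaw plate holder: tilt it, push one end in under the lip of one blue jaw until that jaw gives way far enough, lower the other end behind the lip of the other jaw, and let the springs centre it, so that it lies flat, square and centred on both jaws' ledges under both lips, and let go. The porcelain is brittle, so do not force it, and leave the flask, the dropper bottle and the timer standing where they are.

Things in the scene. Friction and masses are not known exactly. Their poses are not given: they have to be found in the camera images.
- plate: Loose white porcelain spotting plate, ten wells ringed in blue on top: a plain slab 132 mm (its x) by 60 mm (its y) by 10 mm, about 0.2 kg, lying flat on the worktop. Origin: centre of its underside; z up out of the wells. Grip it across its 60 mm width (along its y), half way along. It is the same either way round. Let go above the ledges, it can stay up, held by the jaws: set it down first.
- holder: Fixed spring-jaw plate holder: aluminium base slab 228 (its x) by 100 mm (its y), top 12 mm up; origin: centre of its underside, on the worktop. On it, through slots, is bolted a steel frame with two blue jaws that face each other along x. Frame and jaws stand anywhere up to 8 mm either way along x from the base's middle: this is not in the pose and must be seen or felt. Across y they are centred.
- jaw_near (a joint): Blue jaw at the holder's -x end, towards the robot: 0 = at rest (inward stop), to 0.022 m pushed outward (-x of the holder). Spring: 1.6 N at rest, rising 0.45 N per mm to 11.5 N at full travel. The jaws' back walls are 122 mm, the lips 108 mm apart at rest, so for the 132 mm plate to pass the other lip one jaw must be out 17 mm or more; centred, both are out 5 mm.
- jaw_far (a joint): Blue jaw at the holder's +x end, mirror image of jaw_near with an equal spring; 0 = at rest, to 0.022 m outward (+x). Each jaw is 56 mm wide; back wall at rest 61 mm from the frame's middle; ledge top 32 mm above the worktop, 10 mm in from the wall; lip 48 to 53 mm above it, 7 mm in from the wall: a mouth 16 mm high. Rods at y = +-16 mm, top 26 mm up; end blocks 96 to 106 mm out, 41 mm high.
- conical_flask: Bystander: glass conical flask, 65 mm across, 100 mm high. Origin: centre of its underside.
- dropper_bottle: Bystander: amber dropper bottle, 53 mm across, 124 mm high. Origin: centre of its underside.
- timer: Bystander: white timer with three buttons, 58 by 66 by 20 mm. Origin: centre of its underside.
Things that resemble listed ones, but are neither listed nor needed, are in the scene too. What is meant by the plate is not turquoise, and is the larger of those in its own colour.

How it is judged:
On the way, in this order (a step that is already met when the one before it is completed fails the run):
1. the plate is lifted off the worktop (height (world z) of plate above 0.05 m), for 0.1 s.
2. one end of the plate has pushed a jaw out by more than 14 mm (((value of joint jaw_near above 0.014 m and contact force between plate and jaw_near above 1 N) or (value of joint jaw_far above 0.014 m and contact force between plate and jaw_far above 1 N))), for 0.1 s.
At the end, for the whole second after the job is handed in: The plate rests wells up in both jaws and is centred by their springs, each jaw 1.5 to 8.5 mm out: flat (0.05 rad), underside 32 mm (+-2.5) above the worktop and so under both lips, within 10 mm of the holder's middle across (y) and 0.06 rad of its x (z of plate in the frame of holder between 0.0295 and 0.0345 m and y of plate in the frame of holder between -0.01 and 0.01 m and angle between the x axis of plate and the x axis of holder, either way round below 0.06 rad and angle between plate's own z axis and vertical below 0.05 rad and value of joint jaw_near between 0.0015 and 0.0085 m and value of joint jaw_far between 0.0015 and 0.0085 m and linear speed of plate below 0.01 m/s); the robot touches nothing.
It fails at once if the plate was forced: more than 40 N between it and a jaw (contact force between plate and jaw_near above 40 N or contact force between plate and jaw_far above 40 N).
It fails at once if a bystander was moved by more than 25 mm or tipped (distance of any of conical_flask, dropper_bottle, timer from where it was at the start of the episode above 0.025 m or angle between any of conical_flask, dropper_bottle, timer's own z axis and vertical above 0.3 rad).
It also fails if it takes over 42 s, if anything falls off the work surface, if the arm or the gripper's body presses on something with over 40 N, if the wrist force passes 120 N, or if a joint passes its speed limit or range.

## Working session

There is one attempt and no reset: what is moved stays moved. The work goes in short steps, Python scripts to look and compute and a tool call to move; the robot and the scene stay as the last step left them, time stands still between calls to the robot, and variables do not carry over. Pictures are saved under pics/ and viewed, at most 10 in all, crops included, and the job is handed in when it is done.

Besides the shell and the picture viewer there is one more tool, called after "Call:" by a JSON object that holds its "fn" and its "kwargs". send_rows: Moves the arm, as the interface text tells. Its arguments: {"type":"object","properties":{"motion":{"type":"array","items":{"type":"object","properties":{"claw":{"type":"number"},"slide":{"type":"array","items":{"type":"number"}},"delta_rot":{"type":"array","items":{"type":"number"}}}}},"grip_force":{"type":"number"}},"required":["motion"]}

```bash
mkdir -p pics; ls; python3 - <<'E'
from bench import ctrl
import cv2
for n in("side","top"):
    i=ctrl.get_image(n); cv2.imwrite(f"pics/{n}0.png",i["color"]); print(n,i["fx"],i["fy"],i["cx"],i["cy"],i["pose"])
print(ctrl.get_state())
E
```

```text
pics
side 464.32417750997286 464.32417750997286 328.04833892520475 202.2999061015456 [[-0.94325524 -0.2038421   0.2621411   0.19440027]
 [-0.33177252  0.61183496 -0.71804246  0.75614956]
 [-0.0140198  -0.76426852 -0.64474574  1.05212424]
 [ 0.          0.          0.          1.        ]]
top 445.89260677770176 445.89260677770176 326.6970057872975 205.78034689178787 [[ 0.01692941 -0.98547539  0.16897236  0.39831415]
 [-0.99943115 -0.02160878 -0.02589262 -0.34918652]
 [ 0.02916783 -0.16843789 -0.98528063  1.27001518]
 [ 0.          0.          0.          1.        ]]
{'time': 0.1, 'joint_positions': array([ 1.33908932,  0.32171953, -0.0701021 ,  1.4515491 ,  0.02262823,
        1.37081911, -0.05688285]), 'qd': array([-6.11581788e-05, -3.25286730e-03,  1.37854220e-03, -3.81052239e-03,
       -1.50841057e-04,  7.38686182e-04, -6.77863687e-04]), 'joint_torque': array([-2.09944765e-04, -4.92569840e+01, -4.05855132e-01, -3.13401318e+01,
       -6.41035382e-02,  3.93830391e-02,  7.17072635e-05]), 'position': array([ 0.15801347, -0.63002392,  0.24359203]), 'tool_rot': array([-3.11621801e+00, -3.85040291e-01,  5.09953272e-04]), 'ft_force': array([ 0.01193994, -0.96906377,  0.60203017]), 'torque': array([0.04134364, 0.02410168, 0.01259327]), 'grip_force': 0.0, 'grip_width': 1.0041853631880286}
```

View pics/side0.png

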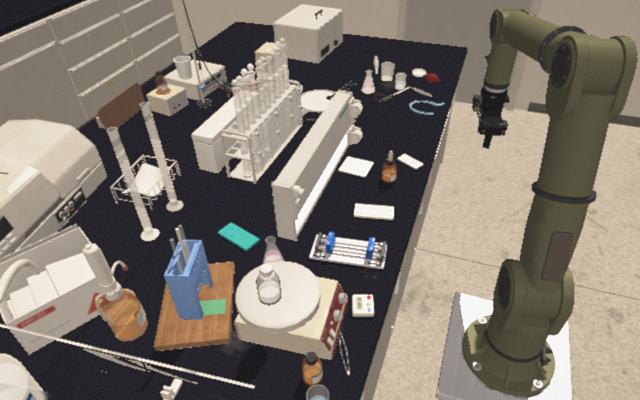

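View pics/top0.png

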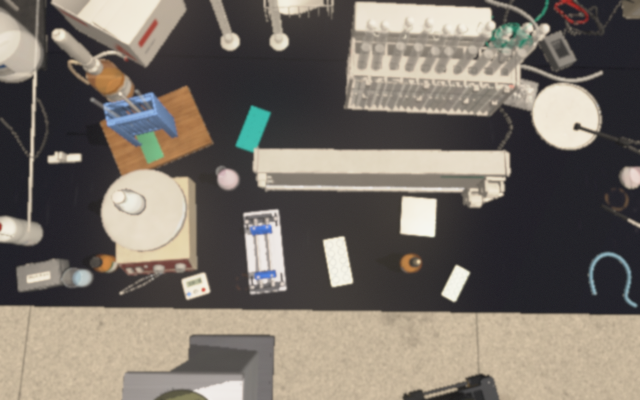

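The plate is at about (338,261) in top and (374,212) in side, and the holder is at (265,251) and (348,250). The flask is at (228,177) in top, the dropper bottle at (411,263) and the timer at (196,286). I'll enlarge the plate and holder.

```bash
python3 - <<'E'
import cv2,numpy as np
t=cv2.imread("pics/top0.png")[200:305,225:365]; s=cv2.imread("pics/side0.png")[195:275,300:405]
cv2.imwrite("pics/c_top.png",cv2.resize(t,None,fx=5.6,fy=5.6,interpolation=cv2.INTER_CUBIC))
cv2.imwrite("pics/c_side.png",cv2.resize(s,None,fx=7,fy=7,interpolation=cv2.INTER_CUBIC))
E
```

```text
(no output)
```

View pics/c_top.png

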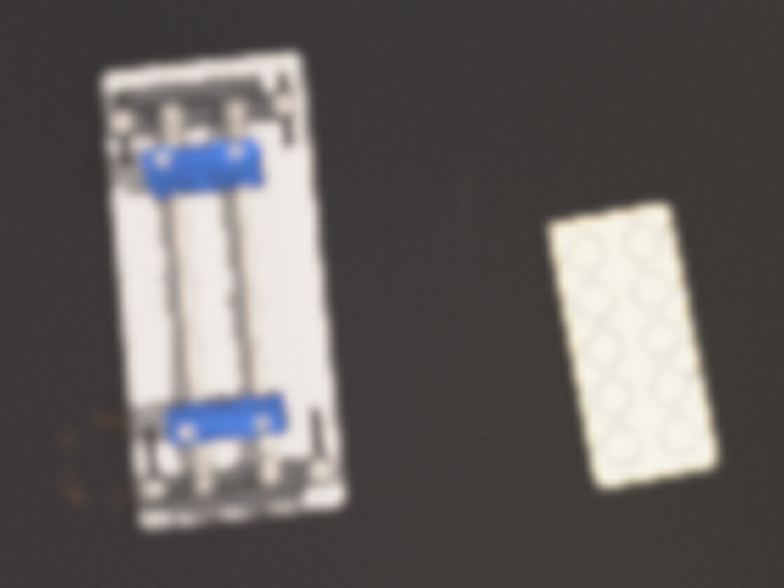

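View pics/c_side.png

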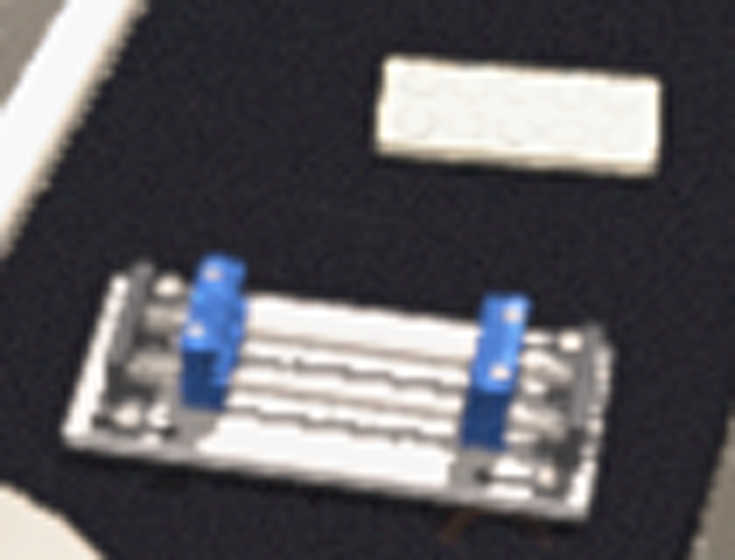

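```bash
cat > h.py <<'E'
import numpy as np
K={"side":(464.3242,328.0483,202.2999,np.array([[-0.94325524,-0.2038421,0.2621411,0.19440027],[-0.33177252,0.61183496,-0.71804246,0.75614956],[-0.0140198,-0.76426852,-0.64474574,1.05212424]])),
"top":(445.8926,326.6970,205.7803,np.array([[0.01692941,-0.98547539,0.16897236,0.39831415],[-0.99943115,-0.02160878,-0.02589262,-0.34918652],[0.02916783,-0.16843789,-0.98528063,1.27001518]]))}
def ray(n,u,v):
    f,cx,cy,P=K[n]; d=P[:,:3]@np.array([(u-cx)/f,(v-cy)/f,1]); return P[:,3],d/np.linalg.norm(d)
def atz(n,u,v,z):
    o,d=ray(n,u,v); return o+d*(z-o[2])/d[2]
def tri(t,s):
    A=np.zeros((3,3));b=np.zeros(3)
    for n,p in(("top",t),("side",s)):
        o,d=ray(n,*p);M=np.eye(3)-np.outer(d,d);A+=M;b+=M@o
    return np.linalg.solve(A,b)
tc=lambda p:((p[0]+.5)/5.6-.5+225,(p[1]+.5)/5.6-.5+200)
sc=lambda p:((p[0]+.5)/7-.5+300,(p[1]+.5)/7-.5+195)
E
python3 - <<'E'
from h import *
np.set_printoptions(precision=4,suppress=True)
D={"plate":([(549,222),(672,203),(718,467),(597,489)],[(378,150),(387,57),(660,77),(656,165)],.010),
"base":([(102,72),(301,52),(346,492),(142,520)],[(65,435),(118,275),(612,345),(585,512)],.012),
"farjaw o+ o- i- i+":([(140,152),(258,140),(264,185),(147,197)],[(182,345),(207,258),(243,262),(215,350)],.053),
"nearjaw i+ i- o- o+":([(165,407),(285,395),(287,430),(170,445)],[(472,388),(487,296),(528,300),(510,393)],.053)}
for k,(T,S,z) in D.items():
    print(k)
    X=[tri(tc(t),sc(s)) for t,s in zip(T,S)]
    for x,t,s in zip(X,T,S): print(x,atz("top",*tc(t),z)[:2],atz("side",*sc(s),z)[:2])
    for n,A in(("tri",np.array(X)),("top",np.array([atz("top",*tc(t),z) for t in T])),("side",np.array([atz("side",*sc(s),z) for s in S]))):
        m=(A[0]+A[1]-A[2]-A[3])/2; w=(A[0]+A[3]-A[1]-A[2])/2
        print(n,"c",A.mean(0),"len",np.linalg.norm(m),"wid",np.linalg.norm(w),"yaw",np.degrees(np.arctan2(m[1],m[0])),np.degrees(np.arctan2(-w[0],w[1])))
E
```

```text
plate
[ 0.5172 -0.3729  0.0018] [ 0.5181 -0.3724] [ 0.5131 -0.3642]
[ 0.5295 -0.4347  0.0075] [ 0.529  -0.4346] [ 0.529  -0.4318]
[ 0.3974 -0.4588  0.0106] [ 0.3975 -0.4589] [ 0.3974 -0.4596]
[ 0.3853 -0.3989  0.0073] [ 0.3857 -0.3987] [ 0.3844 -0.3959]
tri c [ 0.4574 -0.4163  0.0068] len 0.13447493266098687 wid 0.06225260986223422 yaw 10.753604051562105 11.323157547092745
top c [ 0.4576 -0.4161  0.01  ] len 0.13433187928689985 wid 0.062205859657745395 yaw 10.855105074343488 10.494866902178883
side c [ 0.456  -0.4129  0.01  ] len 0.13350516213922042 wid 0.06718156103292262 yaw 12.879000842847628 12.440667226987909
base
[ 0.5895 -0.1438  0.0083] [ 0.5896 -0.1442] [ 0.5874 -0.1407]
[ 0.602  -0.2444  0.0094] [ 0.6021 -0.2445] [ 0.6005 -0.2419]
[ 0.379  -0.2747  0.0068] [ 0.3822 -0.2744] [ 0.375  -0.2701]
[ 0.3649 -0.1742  0.0065] [ 0.367  -0.1746] [ 0.362  -0.1697]
tri c [ 0.4839 -0.2093  0.0077] len 0.22589884014391567 wid 0.1014073718262661 yaw 7.726530692127087 7.563535091566814
top c [ 0.4852 -0.2095  0.012 ] len 0.22331710515073894 wid 0.10098687802692914 yaw 7.766221474229022 7.87
[... 700 characters left out ...]
222 wid 0.055447197569390934 yaw 8.116637273705027 7.153512548855259
nearjaw i+ i- o- o+
[ 0.4201 -0.1887  0.0497] [ 0.4214 -0.1889] [ 0.4179 -0.1859]
[ 0.428  -0.2458  0.0487] [ 0.4281 -0.2461] [ 0.4268 -0.2416]
[ 0.4107 -0.2476  0.0501] [ 0.4115 -0.2477] [ 0.4092 -0.2448]
[ 0.4031 -0.1917  0.0492] [ 0.4035 -0.1921] [ 0.4019 -0.1882]
tri c [ 0.4155 -0.2184  0.0494] len 0.017330404592192775 wid 0.057038900589118896 yaw 7.846941152477471 7.832079966158156
top c [ 0.4161 -0.2187  0.053 ] len 0.017442815387198083 wid 0.05690352649095214 yaw 7.810909543406994 7.460637541950147
side c [ 0.414  -0.2151  0.053 ] len 0.017049608101224023 wid 0.0567696442564517 yaw 9.439944059443015 8.182505627690766
```

Triangulation puts the plate centre at about (0.457, -0.416) with yaw 10.9°. The holder base centre is (0.484, -0.208) with yaw 7.7°, and the jaw pair's middle is about (0.478, -0.209). The frame therefore sits about 6 mm towards the robot.

```bash
cat > d.py <<'E'
import sys,numpy as np
from scipy.spatial.transform import Rotation as R
from bench import ctrl
def tgt(yaw,pitch=0):  # deg; tool x along yaw, tool down, pitch>0 = far end down
    return R.from_euler('z',yaw,degrees=True)*R.from_euler('y',pitch,degrees=True)*R.from_euler('x',180,degrees=True)
def go(p,yaw,pitch=0):
    s=ctrl.get_state(); r=R.from_rotvec(s["tool_rot"]); d=r.inv()
    print("slide mm",np.round(d.apply(np.array(p)-s["position"])*1000,1),"rot",np.round((d*tgt(yaw,pitch)).as_rotvec(),4),
     "q",np.round(s["joint_positions"],2),"F",np.round(s["ft_force"],1))
if __name__=="__main__":
    a=list(map(float,sys.argv[1:])); go(a[:3],a[3],a[4] if len(a)>4 else 0)
E
python3 d.py 0.457 -0.4155 0.15 10.9; python3 -c "
from h import *
print(atz('top',411,261,.1),atz('top',228,177,.1))"
```

```text
slide mm [ 342.2 -135.1   93.8] rot [-0.0017  0.0002  0.0556] q [ 1.34  0.32 -0.07  1.45  0.02  1.37 -0.06] F [ 0.  -1.   0.6]
[ 0.45693159 -0.60353712  0.1       ] [ 0.6712753  -0.11452713  0.1       ]
```

Call:
{"fn": "send_rows", "kwargs": {"motion": [{"claw": 1,"slide": [35,-14,0],"delta_rot": [0,0,0.01]},{"claw": 1,"slide": [80,-32,0],"delta_rot": [0,0,0.02]},{"claw": 1,"slide": [125,-50,0],"delta_rot": [0,0,0.03]},{"claw": 1,"slide": [165,-66,0],"delta_rot": [0,0,0.04]},{"claw": 1,"slide": [200,-80,0],"delta_rot": [0,0,0.05]}]}}

```text
time: 0.6
position: [0.3347, -0.502, 0.2442]
tool_rot: [-3.126, -0.309, -0.0]
ft_force: [0.5, -0.1, 0.8]
grip_width: 1.0
grip_force: 0.0
```

```bash
python3 d.py 0.457 -0.4155 0.1 10.9
```

```text
slide mm [136.8 -60.8 144.3] rot [-0.0008 -0.0003  0.007 ] q [ 1.1   0.23 -0.19  1.57  0.04  1.35 -0.47] F [ 0.5 -0.1  0.8]
```

Call:
{"fn": "send_rows", "kwargs": {"motion": [{"claw": 1,"slide": [35,-15,25],"delta_rot": [0,0,0.002]},{"claw": 1,"slide": [70,-30,55],"delta_rot": [0,0,0.004]},{"claw": 1,"slide": [105,-45,85],"delta_rot": [0,0,0.007]},{"claw": 1,"slide": [130,-56,115],"delta_rot": [0,0,0.007]},{"claw": 1,"slide": [137,-61,144],"delta_rot": [0,0,0.007]}]}}

```text
time: 1.1
position: [0.4587, -0.4138, 0.099]
tool_rot: [-3.125, -0.305, -0.003]
ft_force: [0.1, -0.5, -0.2]
grip_width: 0.999
grip_force: 0.0
```

```bash
python3 d.py 0.457 -0.4155 0.024 10.9;  python3 - <<'E'
from bench import ctrl
import cv2
t=ctrl.get_image("top")["color"][205:305,270:400]; s=ctrl.get_image("side")["color"][140:230,310:440]
f=lambda a:cv2.resize(a,(520,int(a.shape[0]*4)),interpolation=cv2.INTER_CUBIC)[:300 if 0 else None]
t,s=[cv2.resize(a,(400,400*a.shape[0]//130),interpolation=cv2.INTER_CUBIC) for a in(t,s)]
s=cv2.copyMakeBorder(s,0,t.shape[0]-s.shape[0],0,0,cv2.BORDER_CONSTANT)
cv2.imwrite("pics/a1.png",cv2.hconcat([t,s]))
E
```

```text
slide mm [-2.1  1.5 75. ] rot [-0.0018 -0.0019  0.0042] q [ 0.91  0.37 -0.26  1.69  0.1   1.09 -0.76] F [ 0.1 -0.5 -0.2]
```

View pics/a1.png

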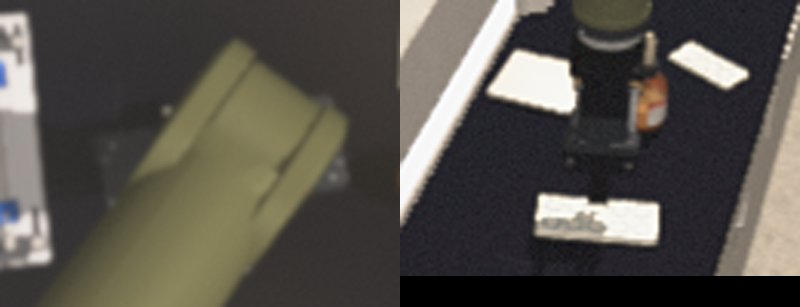

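The side view shows the fingers at (600,185) straddling the middle of the plate (535–660), and the top view is hidden by the arm. Now I'll descend and grip.

Call:
{"fn": "send_rows", "kwargs": {"motion": [{"claw": 1,"slide": [-1,1,25],"delta_rot": [0,0,0.002]},{"claw": 1,"slide": [-2,1.5,50],"delta_rot": [-0.002,-0.002,0.004]},{"claw": 1,"slide": [-2,1.5,68],"delta_rot": [-0.002,-0.002,0.004]},{"claw": 1,"slide": [-2,1.5,75],"delta_rot": [-0.002,-0.002,0.004]},{"claw": 1,"slide": [-2,1.5,75],"delta_rot": [-0.002,-0.002,0.004]}]}}

```text
time: 1.7
position: [0.4525, -0.4205, 0.0256]
tool_rot: [3.126, 0.287, -0.004]
ft_force: [0.2, 0.2, 0.3]
grip_width: 0.998
grip_force: 0.0
```

```bash
python3 d.py 0.457 -0.4155 0.024 10.9
```

```text
slide mm [ 5.3 -4.1  1.6] rot [ 0.0018  0.0029 -0.0069] q [ 0.9   0.46 -0.24  1.74  0.14  0.96 -0.78] F [0.2 0.2 0.3]
```

Call:
{"fn": "send_rows", "kwargs": {"motion": [{"claw": 1,"slide": [5,-4,1],"delta_rot": [0.002,0.003,-0.007]},{"claw": 1,"slide": [5,-4,1],"delta_rot": [0.002,0.003,-0.007]},{"claw": 1,"slide": [5,-4,1],"delta_rot": [0.002,0.003,-0.007]}]}}

```text
time: 2.0
position: [0.4585, -0.415, 0.0257]
tool_rot: [3.126, 0.302, 0.004]
ft_force: [0.0, -0.7, -0.2]
grip_width: 0.998
grip_force: 0.0
```

```bash
python3 d.py 0.457 -0.4155 0.024 10.9
```

```text
slide mm [-1.6  0.2  1.7] rot [ 0.0015 -0.0021  0.0022] q [ 0.9   0.46 -0.25  1.74  0.13  0.95 -0.78] F [ 0.  -0.7 -0.2]
```

Call:
{"fn": "send_rows", "kwargs": {"motion": [{"claw": 1,"slide": [-1,0,2],"delta_rot": [0.001,-0.002,0.002]},{"claw": -1,"slide": [-1,0,2],"delta_rot": [0.001,-0.002,0.002]},{"claw": -1,"slide": [-1,0,2],"delta_rot": [0.001,-0.002,0.002]},{"claw": -1,"slide": [-1,0,2],"delta_rot": [0.001,-0.002,0.002]},{"claw": -1,"slide": [-1,0,2],"delta_rot": [0.001,-0.002,0.002]}], "grip_force": 50}}

```text
time: 2.5
position: [0.4567, -0.4149, 0.0226]
tool_rot: [-3.127, -0.298, 0.002]
ft_force: [0.1, 1.4, 1.2]
grip_width: 0.723
grip_force: 1.1
```

Call:
{"fn": "send_rows", "kwargs": {"motion": [{"claw": -1,"slide": [0,0,0],"delta_rot": [0,0,0]},{"claw": -1,"slide": [0,0,0],"delta_rot": [0,0,0]}]}}

```text
time: 2.7
position: [0.4567, -0.4149, 0.0226]
tool_rot: [-3.127, -0.298, 0.002]
ft_force: [0.3, 0.1, 1.3]
grip_width: 0.683
grip_force: 50.1
```

```bash
python3 d.py 0.457 -0.4155 0.15 10.9
```

```text
slide mm [   0.     0.6 -127.4] rot [-0.001   0.001  -0.0004] q [ 0.9   0.46 -0.25  1.75  0.13  0.95 -0.79] F [0.3 0.1 1.3]
```

Call:
{"fn": "send_rows", "kwargs": {"motion": [{"claw": -1,"slide": [0,0,-15],"delta_rot": [0,0,0]},{"claw": -1,"slide": [0,0,-45],"delta_rot": [0,0,0]},{"claw": -1,"slide": [0,0,-75],"delta_rot": [0,0,0]},{"claw": -1,"slide": [0,0,-105],"delta_rot": [0,0,0]},{"claw": -1,"slide": [0,0,-125],"delta_rot": [0,0,0]}]}}

```text
time: 3.2
position: [0.4575, -0.4155, 0.151]
tool_rot: [3.126, 0.298, 0.002]
ft_force: [0.7, -0.7, -1.0]
grip_width: 0.684
grip_force: 50.0
```

```bash
python3 d.py 0.44 -0.212 0.15 7.7 12
```

```text
slide mm [  21.2 -203.2    0.6] rot [ 0.0075 -0.2103  0.0551] q [ 0.91  0.33 -0.27  1.65  0.09  1.18 -0.75] F [ 0.7 -0.7 -1. ]
```

Call:
{"fn": "send_rows", "kwargs": {"motion": [{"claw": -1,"slide": [5,-35,0],"delta_rot": [0.001,-0.04,0.01]},{"claw": -1,"slide": [15,-80,0],"delta_rot": [0.003,-0.08,0.02]},{"claw": -1,"slide": [25,-125,0],"delta_rot": [0.005,-0.12,0.03]},{"claw": -1,"slide": [35,-170,0],"delta_rot": [0.007,-0.17,0.045]},{"claw": -1,"slide": [39,-200,0],"delta_rot": [0.007,-0.21,0.055]}]}}

```text
time: 3.7
position: [0.4581, -0.2071, 0.1488]
tool_rot: [3.105, 0.215, -0.329]
ft_force: [1.1, -0.4, -2.1]
grip_width: 0.679
grip_force: 50.0
```

```bash
python3 d.py 0.4583 -0.2123 0.12 7.8 12
```

```text
slide mm [ 5.5  5.3 28.3] rot [-0.0021  0.0017  0.0021] q [ 0.64  0.24 -0.37  1.78  0.17  1.34 -1.22] F [ 1.1 -0.4 -2.1]
```

Call:
{"fn": "send_rows", "kwargs": {"motion": [{"claw": -1,"slide": [3,3,14],"delta_rot": [-0.002,0.002,0.002]},{"claw": -1,"slide": [5.5,5.3,28],"delta_rot": [-0.002,0.002,0.002]},{"claw": -1,"slide": [5.5,5.3,28],"delta_rot": [-0.002,0.002,0.002]}]}}

```text
time: 4.0
position: [0.4555, -0.2179, 0.1172]
tool_rot: [3.104, 0.203, -0.332]
ft_force: [-0.0, 0.2, -2.2]
grip_width: 0.681
grip_force: 50.0
```

```bash
python3 d.py 0.4583 -0.2123 0.0703 7.8 12; python3 - <<'E'
from bench import ctrl
import cv2
a=ctrl.get_image("side")["color"][180:280,285:415]
cv2.imwrite("pics/a2.png",cv2.resize(a,None,fx=6,fy=6,interpolation=cv2.INTER_CUBIC))
E
```

```text
slide mm [13.4 -5.2 45.1] rot [-0.0019  0.0034 -0.0054] q [ 0.64  0.28 -0.36  1.81  0.19  1.28 -1.23] F [-0.   0.2 -2.2]
```

View pics/a2.png

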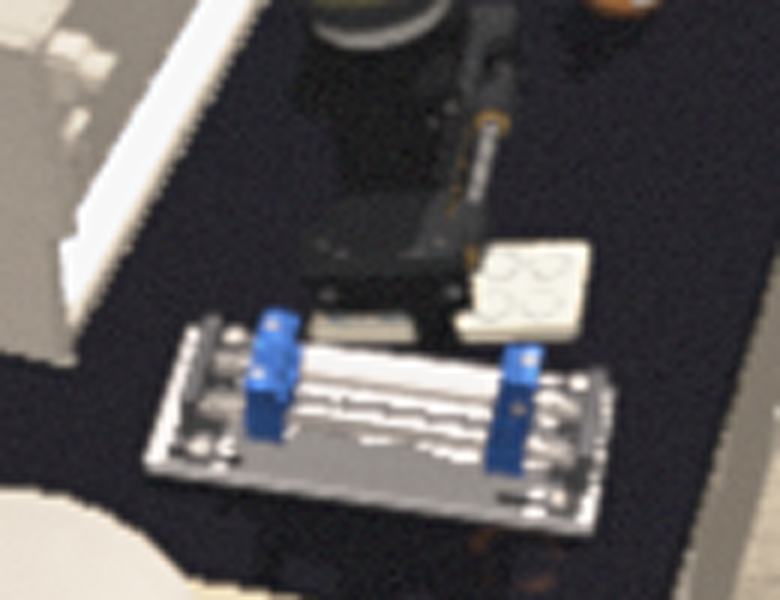

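The plate is held at (450,300) with its far (left) end down, above the jaws at (272,375) and (515,410). Next I'll settle and lower it.

Call:
{"fn": "send_rows", "kwargs": {"motion": [{"claw": -1,"slide": [2,-2.5,12],"delta_rot": [-0.001,0.003,-0.005]},{"claw": -1,"slide": [5,-4,22],"delta_rot": [-0.001,0.003,-0.005]},{"claw": -1,"slide": [7,-4,31],"delta_rot": [-0.001,0.003,-0.005]},{"claw": -1,"slide": [7,-4,31],"delta_rot": [-0.001,0.003,-0.005]},{"claw": -1,"slide": [7,-4,31],"delta_rot": [-0.001,0.003,-0.005]}]}}

```text
time: 4.55
position: [0.4574, -0.2125, 0.0871]
tool_rot: [3.103, 0.215, -0.322]
ft_force: [-0.9, -0.0, -2.0]
grip_width: 0.68
grip_force: 50.0
```

```bash
python3 d.py 0.4583 -0.2123 0.0703 7.8 12
```

```text
slide mm [ 4.4 -0.1 16.2] rot [ 0.0003 -0.0027  0.0019] q [ 0.63  0.31 -0.36  1.84  0.2   1.22 -1.24] F [-0.9 -0.  -2. ]
```

Call:
{"fn": "send_rows", "kwargs": {"motion": [{"claw": -1,"slide": [2,0,8],"delta_rot": [0,-0.003,0.002]},{"claw": -1,"slide": [4.4,0,16],"delta_rot": [0,-0.003,0.002]},{"claw": -1,"slide": [4.4,0,16],"delta_rot": [0,-0.003,0.002]},{"claw": -1,"slide": [4.4,0,16],"delta_rot": [0,-0.003,0.002]}]}}

```text
time: 4.95
position: [0.4583, -0.2122, 0.0704]
tool_rot: [3.103, 0.212, -0.327]
ft_force: [0.5, 0.2, -2.2]
grip_width: 0.684
grip_force: 50.0
```

```bash
python3 d.py 0.4724 -0.2104 0.0703 7.8 12;python3 - <<'E'
from bench import ctrl
import cv2
a=ctrl.get_image("side")["color"][205:285,285:415]
cv2.imwrite("pics/a3.png",cv2.resize(a,None,fx=6,fy=6,interpolation=cv2.INTER_CUBIC))
E
```

```text
slide mm [13.9  0.1 -2.8] rot [0.0002 0.0005 0.0001] q [ 0.63  0.33 -0.36  1.85  0.21  1.19 -1.26] F [ 0.5  0.2 -2.2]
```

View pics/a3.png

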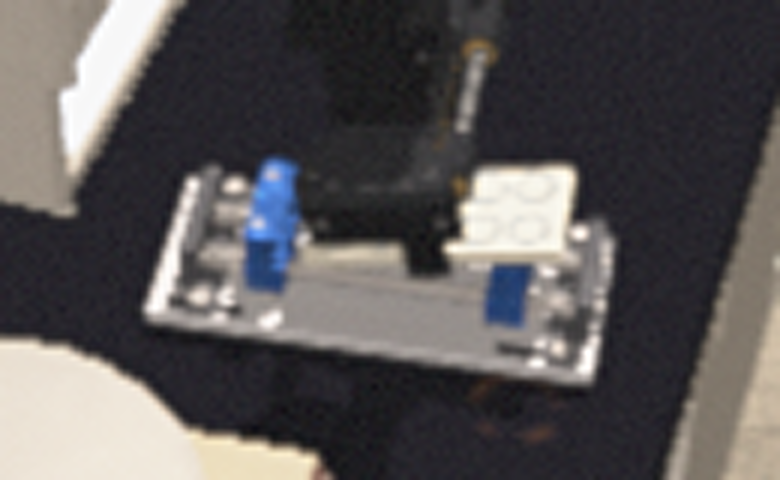

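The far end at about (300,240) is at mouth height just inside the far jaw, and the near end at (510,250) is clear above the near jaw. I'll advance until it touches.

Call:
{"fn": "send_rows", "kwargs": {"motion": [{"claw": -1,"slide": [5,0,-1],"delta_rot": [0,0,0]},{"claw": -1,"slide": [9,0,-1.9],"delta_rot": [0,0,0]},{"claw": -1,"slide": [12,0,-2.5],"delta_rot": [0,0,0]},{"claw": -1,"slide": [14,0,-2.9],"delta_rot": [0,0,0]},{"claw": -1,"slide": [14,0,-2.9],"delta_rot": [0,0,0]}]}}

```text
time: 5.5
position: [0.4731, -0.2103, 0.0708]
tool_rot: [3.103, 0.212, -0.325]
ft_force: [-0.8, 0.1, -2.1]
grip_width: 0.684
grip_force: 50.0
```

Call:
{"fn": "send_rows", "kwargs": {"motion": [{"claw": -1,"slide": [1.5,0,-0.3],"delta_rot": [0,0,0]},{"claw": -1,"slide": [3,0,-0.6],"delta_rot": [0,0,0]},{"claw": -1,"slide": [3,0,-0.6],"delta_rot": [0,0,0]}]}}

```text
time: 5.8
position: [0.4759, -0.21, 0.0707]
tool_rot: [3.103, 0.211, -0.325]
ft_force: [-0.2, 0.3, -2.0]
grip_width: 0.678
grip_force: 50.0
```

Call:
{"fn": "send_rows", "kwargs": {"motion": [{"claw": -1,"slide": [1.5,0,-0.3],"delta_rot": [0,0,0]},{"claw": -1,"slide": [3,0,-0.6],"delta_rot": [0,0,0]},{"claw": -1,"slide": [3,0,-0.6],"delta_rot": [0,0,0]}]}}

```text
time: 6.1
position: [0.4782, -0.2097, 0.0705]
tool_rot: [3.102, 0.211, -0.328]
ft_force: [-2.9, -0.1, -1.6]
grip_width: 0.683
grip_force: 50.0
```

Call:
{"fn": "send_rows", "kwargs": {"motion": [{"claw": -1,"slide": [1.5,0,-0.3],"delta_rot": [0,0,0]},{"claw": -1,"slide": [3,0,-0.6],"delta_rot": [0,0,0]},{"claw": -1,"slide": [3,0,-0.6],"delta_rot": [0,0,0]}]}}

```text
time: 6.4
position: [0.4814, -0.2093, 0.0705]
tool_rot: [3.102, 0.211, -0.327]
ft_force: [-4.2, 0.5, -0.4]
grip_width: 0.681
grip_force: 50.0
```

```bash
python3 d.py 0.4774 -0.2097 0.0703 7.8 12
```

```text
slide mm [-3.9 -0.1  1. ] rot [ 0.0004  0.0009 -0.0003] q [ 0.61  0.37 -0.36  1.79  0.22  1.21 -1.28] F [-4.2  0.5 -0.4]
```

Contact came at x≈0.477, as predicted. I'll keep pushing in small steps.

Call:
{"fn": "send_rows", "kwargs": {"motion": [{"claw": -1,"slide": [1.5,0,-0.3],"delta_rot": [0,0,0]},{"claw": -1,"slide": [3,0,-0.6],"delta_rot": [0,0,0]},{"claw": -1,"slide": [4.5,0,-0.9],"delta_rot": [0,0,0]},{"claw": -1,"slide": [4.5,0,-0.9],"delta_rot": [0,0,0]}]}}

```text
time: 6.8
position: [0.4856, -0.2087, 0.0704]
tool_rot: [3.102, 0.211, -0.329]
ft_force: [-5.8, -0.7, 0.1]
grip_width: 0.687
grip_force: 50.0
```

Call:
{"fn": "send_rows", "kwargs": {"motion": [{"claw": -1,"slide": [1.5,0,-0.3],"delta_rot": [0,0,0]},{"claw": -1,"slide": [3,0,-0.6],"delta_rot": [0,0,0]},{"claw": -1,"slide": [4.5,0,-0.9],"delta_rot": [0,0,0]},{"claw": -1,"slide": [4.5,0,-0.9],"delta_rot": [0,0,0]}]}}

```text
time: 7.2
position: [0.4894, -0.2082, 0.0703]
tool_rot: [3.102, 0.21, -0.331]
ft_force: [-7.5, -0.4, 0.3]
grip_width: 0.683
grip_force: 50.0
```

```bash
python3 d.py 0.4958 -0.2072 0.0703 7.8 12;python3 - <<'E'
from bench import ctrl
import cv2
a=ctrl.get_image("side")["color"][205:285,285:415]
cv2.imwrite("pics/a4.png",cv2.resize(a,None,fx=6,fy=6,interpolation=cv2.INTER_CUBIC))
E
```

```text
slide mm [ 6.4 -0.1 -1.4] rot [-0.      0.0034 -0.0007] q [ 0.6   0.39 -0.36  1.77  0.23  1.21 -1.29] F [-7.5 -0.4  0.3]
```

View pics/a4.png

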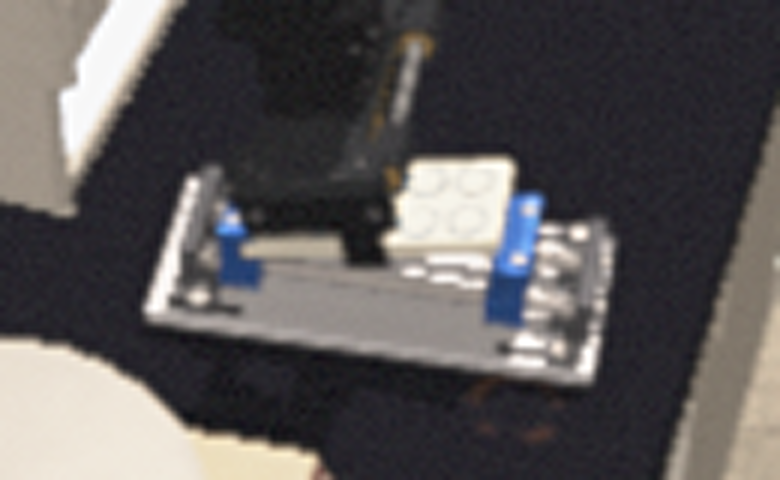

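The far jaw has moved out to (240,250) and the near end at (500,245) is almost past the near lip. The last push is 6.5 mm.

Call:
{"fn": "send_rows", "kwargs": {"motion": [{"claw": -1,"slide": [2,0,-0.4],"delta_rot": [0,0.001,0]},{"claw": -1,"slide": [4,0,-0.8],"delta_rot": [0,0.002,0]},{"claw": -1,"slide": [6,0,-1.3],"delta_rot": [0,0.003,0]},{"claw": -1,"slide": [7,0,-1.5],"delta_rot": [0,0.003,0]},{"claw": -1,"slide": [7,0,-1.5],"delta_rot": [0,0.003,0]}]}}

```text
time: 7.75
position: [0.4951, -0.2074, 0.0701]
tool_rot: [3.103, 0.21, -0.331]
ft_force: [-9.7, -0.6, 1.0]
grip_width: 0.684
grip_force: 50.0
```

```bash
python3 d.py 0.4958 -0.2072 0.0703 7.8 12;python3 - <<'E'
from bench import ctrl
import cv2
a=ctrl.get_image("side")["color"][225:275,300:400]
cv2.imwrite("pics/a5.png",cv2.resize(a,None,fx=8,fy=8,interpolation=cv2.INTER_CUBIC))
E
```

```text
slide mm [ 0.7 -0.1 -0.4] rot [-0.0005  0.0034 -0.0011] q [ 0.59  0.4  -0.36  1.76  0.23  1.22 -1.3 ] F [-9.7 -0.6  1. ]
```

View pics/a5.png

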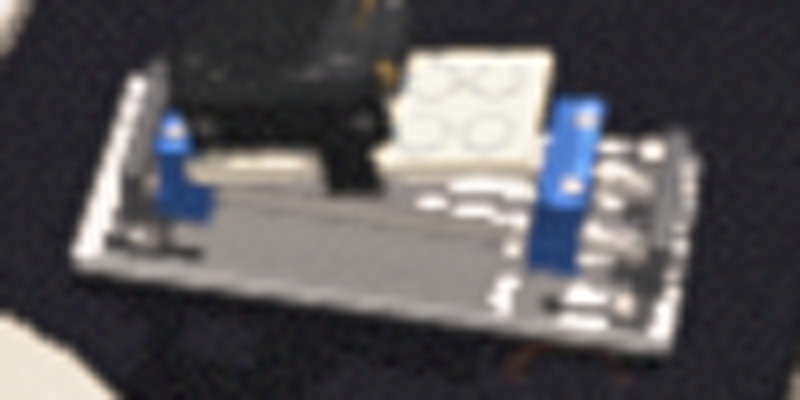

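Call:
{"fn": "send_rows", "kwargs": {"motion": [{"claw": -1,"slide": [1,0,-0.2],"delta_rot": [0,0.002,-0.001]},{"claw": -1,"slide": [1.8,0,-0.4],"delta_rot": [0,0.003,-0.001]},{"claw": -1,"slide": [1.8,0,-0.4],"delta_rot": [0,0.003,-0.001]}]}}

```text
time: 8.1
position: [0.4964, -0.2073, 0.07]
tool_rot: [3.104, 0.211, -0.328]
ft_force: [-9.8, -0.5, 1.9]
grip_width: 0.681
grip_force: 50.0
```

```bash
python3 d.py 0.4925 -0.2077 0.0575 7.8 0;python3 - <<'E'
from h import *
C=np.array([.4774,-.2097]);a=np.radians(7.8);e=np.array([np.cos(a),np.sin(a)])
q=lambda p:((p[0]+.5)/8-.5+300,(p[1]+.5)/8-.5+225)
for p,z in(((552,50),.0717),((540,158),.0717),((535,168),.062),((557,98),.053),((541,180),.053)): print(p,e@(atz("side",*q(p),z)[:2]-C)*1000)
E
```

```text
slide mm [-1.2 -0.1 13. ] rot [-0.0007  0.2107 -0.0004] q [ 0.59  0.4  -0.36  1.76  0.23  1.22 -1.29] F [-9.8 -0.5  1.9]
(552, 50) -50.97024010110657
(540, 158) -54.42146301476661
(535, 168) -52.37668307841865
(557, 98) -54.56466020065413
(541, 180) -54.564527836848804
```

Call:
{"fn": "send_rows", "kwargs": {"motion": [{"claw": -1,"slide": [0,0,2.2],"delta_rot": [0,0.035,0]},{"claw": -1,"slide": [0,0,4.4],"delta_rot": [0,0.07,0]},{"claw": -1,"slide": [-0.2,0,6.6],"delta_rot": [0,0.105,0]},{"claw": -1,"slide": [-0.2,0,6.6],"delta_rot": [0,0.105,0]}]}}

```text
time: 8.5
position: [0.4936, -0.2076, 0.063]
tool_rot: [3.124, 0.211, -0.166]
ft_force: [-10.2, -0.2, 1.5]
grip_width: 0.682
grip_force: 50.0
```

```bash
python3 d.py 0.4925 -0.2077 0.0575 7.8 0
```

```text
slide mm [-0.5 -0.   5.6] rot [-0.0012  0.1061 -0.0012] q [ 0.64  0.33 -0.37  1.85  0.18  1.09 -1.25] F [-10.2  -0.2   1.5]
```

Call:
{"fn": "send_rows", "kwargs": {"motion": [{"claw": -1,"slide": [0,0,1.9],"delta_rot": [0,0.035,0]},{"claw": -1,"slide": [0,0,3.7],"delta_rot": [0,0.07,0]},{"claw": -1,"slide": [-0.2,0,5.6],"delta_rot": [-0.001,0.106,-0.001]},{"claw": -1,"slide": [-0.2,0,5.6],"delta_rot": [-0.001,0.106,-0.001]}]}}

```text
time: 8.9
position: [0.4921, -0.2078, 0.0567]
tool_rot: [-3.134, -0.213, 0.002]
ft_force: [-11.2, -1.4, -1.0]
grip_width: 0.684
grip_force: 50.0
```

```bash
python3 d.py 0.4925 -0.2077 0.0546 7.8 0;python3 - <<'E'
from bench import ctrl
import cv2
a=ctrl.get_image("side")["color"][225:275,300:400]
cv2.imwrite("pics/a6.png",cv2.resize(a,None,fx=8,fy=8,interpolation=cv2.INTER_CUBIC))
E
```

```text
slide mm [ 0.4 -0.   2.1] rot [-0.0007  0.0012 -0.0006] q [ 0.69  0.28 -0.39  1.93  0.13  0.96 -1.19] F [-11.2  -1.4  -1. ]
```

View pics/a6.png

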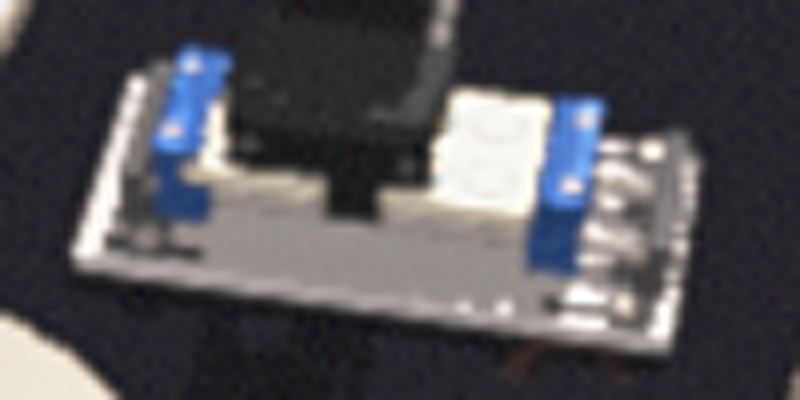

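The plate is now between the jaws with its near end at (545,150) beside the near lip. I'll lower it slightly, then ease it back under the near lip.

Call:
{"fn": "send_rows", "kwargs": {"motion": [{"claw": -1,"slide": [0,0,0.7],"delta_rot": [0,0.001,0]},{"claw": -1,"slide": [0,0,1.2],"delta_rot": [0,0.001,0]},{"claw": -1,"slide": [0,0,1.2],"delta_rot": [0,0.001,0]}]}}

```text
time: 9.25
position: [0.4934, -0.2077, 0.056]
tool_rot: [-3.134, -0.214, -0.001]
ft_force: [-11.2, -0.9, 0.9]
grip_width: 0.682
grip_force: 50.0
```

Call:
{"fn": "send_rows", "kwargs": {"motion": [{"claw": -1,"slide": [-1.5,0,0],"delta_rot": [0,0,0]},{"claw": -1,"slide": [-3,0,0],"delta_rot": [0,0,0]},{"claw": -1,"slide": [-4.5,0,0],"delta_rot": [0,0,0]},{"claw": -1,"slide": [-4.5,0,0],"delta_rot": [0,0,0]}]}}

```text
time: 9.65
position: [0.4896, -0.2082, 0.0562]
tool_rot: [-3.134, -0.215, -0.003]
ft_force: [-10.0, -0.4, -0.0]
grip_width: 0.687
grip_force: 50.0
```

```bash
python3 d.py 0.4774 -0.2097 0.0553 7.8 0
```

```text
slide mm [-12.3  -0.2   0.9] rot [ 0.0001 -0.002   0.0006] q [ 0.7   0.27 -0.39  1.94  0.12  0.95 -1.18] F [-10.   -0.4  -0. ]
```

Call:
{"fn": "send_rows", "kwargs": {"motion": [{"claw": -1,"slide": [-1.5,0,0.1],"delta_rot": [0,0,0]},{"claw": -1,"slide": [-3,0,0.2],"delta_rot": [0,-0.001,0]},{"claw": -1,"slide": [-4.5,0,0.4],"delta_rot": [0,-0.002,0]},{"claw": -1,"slide": [-4.5,0,0.4],"delta_rot": [0,-0.002,0]}]}}

```text
time: 10.05
position: [0.4862, -0.2087, 0.0562]
tool_rot: [3.134, 0.215, 0.003]
ft_force: [-8.1, -0.6, 0.0]
grip_width: 0.68
grip_force: 50.0
```

Call:
{"fn": "send_rows", "kwargs": {"motion": [{"claw": -1,"slide": [-1.5,0,0],"delta_rot": [0,0,0]},{"claw": -1,"slide": [-3,0,0],"delta_rot": [0,0,0]},{"claw": -1,"slide": [-4,0,0],"delta_rot": [0,0,0]},{"claw": -1,"slide": [-4,0,0],"delta_rot": [0,0,0]}]}}

```text
time: 10.45
position: [0.483, -0.2092, 0.0563]
tool_rot: [3.134, 0.216, 0.005]
ft_force: [-7.6, -1.2, 0.1]
grip_width: 0.681
grip_force: 50.0
```

```bash
python3 d.py 0.4774 -0.2097 0.0546 7.8 0
```

```text
slide mm [-5.6 -0.2  1.7] rot [ 0.0009 -0.0034  0.0013] q [ 0.71  0.26 -0.39  1.95  0.12  0.95 -1.17] F [-7.6 -1.2  0.1]
```

Call:
{"fn": "send_rows", "kwargs": {"motion": [{"claw": -1,"slide": [-1.5,0,0],"delta_rot": [0,0,0]},{"claw": -1,"slide": [-3,0,0],"delta_rot": [0,-0.002,0]},{"claw": -1,"slide": [-4.5,0,0.2],"delta_rot": [0,-0.003,0]},{"claw": -1,"slide": [-6,0,0.2],"delta_rot": [0,-0.003,0]},{"claw": -1,"slide": [-6,0,0.2],"delta_rot": [0,-0.003,0]}]}}

```text
time: 10.95
position: [0.479, -0.2096, 0.0566]
tool_rot: [3.133, 0.217, 0.007]
ft_force: [-2.1, -0.4, -4.9]
grip_width: 0.686
grip_force: 50.0
```

```bash
python3 d.py 0.4774 -0.2097 0.0546 7.8 0
```

```text
slide mm [-1.6 -0.2  2. ] rot [ 0.0016 -0.0046  0.0019] q [ 0.71  0.25 -0.39  1.96  0.12  0.95 -1.16] F [-2.1 -0.4 -4.9]
```

The x force is almost balanced. The vertical force suggests the near end is riding slightly high, so I'll tip it level and set it down gently.

Call:
{"fn": "send_rows", "kwargs": {"motion": [{"claw": -1,"slide": [-0.5,0,0.5],"delta_rot": [0,0.01,0]},{"claw": -1,"slide": [-1,0,1],"delta_rot": [0,0.01,0.002]},{"claw": -1,"slide": [-1.5,0,1.5],"delta_rot": [0,0.02,0.002]},{"claw": -1,"slide": [-1.5,0,1.5],"delta_rot": [0,0.02,0.002]}]}}

```text
time: 11.35
position: [0.4779, -0.2097, 0.0557]
tool_rot: [3.134, 0.214, 0.04]
ft_force: [-0.5, 0.4, 1.0]
grip_width: 0.683
grip_force: 50.0
```

```bash
python3 d.py 0.4774 -0.2097 0.0546 7.8 0; python3 -c "
from bench import ctrl;print(ctrl.get_state()['torque'])"
```

```text
slide mm [-0.5 -0.1  1.1] rot [ 0.0018 -0.0256  0.0001] q [ 0.72  0.24 -0.39  1.98  0.1   0.92 -1.15] F [-0.5  0.4  1. ]
[ 0.19944707  0.33752349 -0.11601046]
```

Call:
{"fn": "send_rows", "kwargs": {"motion": [{"claw": -1,"slide": [-0.3,0,0.5],"delta_rot": [0,0,0]},{"claw": -1,"slide": [-0.3,0,1],"delta_rot": [0,0,0]},{"claw": -1,"slide": [-0.3,0,1],"delta_rot": [0,0,0]}]}}

```text
time: 11.65
position: [0.4779, -0.2099, 0.055]
tool_rot: [3.134, 0.213, 0.04]
ft_force: [-0.7, 1.9, 5.8]
grip_width: 0.682
grip_force: 50.0
```

```bash
python3 d.py 0.4774 -0.2097 0.0546 7.8 0; python3 - <<'E'
from bench import ctrl;print(ctrl.get_state()['torque'])
import cv2,numpy as np
from h import *
im=ctrl.get_image("side")["color"]
# predicted side-view pixels of the plate's +y lower edge if flat on the ledges vs observed white edge
f,cx,cy,P=K["side"];a=np.radians(7.8)
for x in(-48,-40,-30,-20,20,30,40,48):
    col=[]
    for z in(.032,.042):
        w=np.array([.4774+x/1e3*np.cos(a)-.03*np.sin(a),-.2097+x/1e3*np.sin(a)+.03*np.cos(a),z])
        c=P[:,:3].T@(w-P[:,3]); col.append((f*c[0]/c[2]+cx,f*c[1]/c[2]+cy))
    u=int(round(col[0][0])); v=int(col[1][1]); 
    print(x,np.round(col,1).tolist(),v-5,im[v-5:v+14,u].mean(1).astype(int))
E
```

```text
slide mm [-0.5 -0.2  0.4] rot [ 0.0019 -0.0253 -0.0001] q [ 0.72  0.24 -0.39  1.98  0.1   0.92 -1.15] F [-0.7  1.9  5.8]
[ 0.37193395  0.48923419 -0.22876445]
-48 [[364.3, 254.1], [364.4, 251.8]] 246 [241 245 245 244 232 247 194 168 143 133 143 145 147 146 142 144 146 164
 198]
-40 [[361.6, 253.8], [361.7, 251.5]] 246 [242 239 243 245 246 240 177 161 144 133 143 143 144 145 143 144 147 170
 197]
-30 [[358.3, 253.3], [358.4, 251.0]] 245 [ 44  35  52  40  72 122 185 167 142 135 141 144 145 144 144 145 145 169
 209]
-20 [[355.0, 252.9], [355.1, 250.5]] 245 [ 36  45  51  37  61 123 166 168 145 135 143 145 143 142 143 145 152 177
 196]
20 [[342.0, 251.1], [342.0, 248.7]] 243 [ 24  27  22  36  82 151 174 171 146 133 143 145 147 145 143 145 146 147
 165]
30 [[338.7, 250.6], [338.7, 248.3]] 243 [ 27  29  22  40 114 194 169 153 138 139 146 145 147 146 143 145 174 221
 185]
40 [[335.5, 250.2], [335.5, 247.8]] 242 [ 29  46  41  31  78 146 173 171 146 133 144 147 145 145 144 144 148 150
 166]
48 [[332.9, 249.8], [332.9, 247.5]] 242 [200 233 228 210 213 215 171 157 140 135 143 146 146 145 144 143 146 150
 167]
```

The plate sits flat on the ledges: the edge pixels match the predicted flat pose, and Fz is up by about 8 N. I'll open and retreat.

Call:
{"fn": "send_rows", "kwargs": {"motion": [{"claw": 0.6,"slide": [0,0,0],"delta_rot": [0,0,0]},{"claw": 0.8,"slide": [0,0,0],"delta_rot": [0,0,0]},{"claw": 1,"slide": [0,0,0],"delta_rot": [0,0,0]},{"claw": 1,"slide": [0,0,0],"delta_rot": [0,0,0]},{"claw": 1,"slide": [0,0,0],"delta_rot": [0,0,0]}]}}

```text
time: 12.2
position: [0.4769, -0.21, 0.054]
tool_rot: [-3.134, -0.214, -0.037]
ft_force: [-0.4, 0.0, 1.0]
grip_width: 0.983
grip_force: 0.0
```

Call:
{"fn": "send_rows", "kwargs": {"motion": [{"claw": 1,"slide": [0,0,-10],"delta_rot": [0,0,0]},{"claw": 1,"slide": [0,0,-30],"delta_rot": [0,0,0]},{"claw": 1,"slide": [0,0,-65],"delta_rot": [0,0,0]},{"claw": 1,"slide": [0,0,-110],"delta_rot": [0,0,0]},{"claw": 1,"slide": [0,0,-150],"delta_rot": [0,0,0]}]}}

```text
time: 12.7
position: [0.4734, -0.21, 0.2067]
tool_rot: [3.134, 0.214, 0.039]
ft_force: [0.9, -1.1, 0.4]
grip_width: 1.003
grip_force: 0.0
```

Call:
{"fn": "send_rows", "kwargs": {"motion": [{"claw": 1,"slide": [-20,35,0],"delta_rot": [0,0,0]},{"claw": 1,"slide": [-30,75,0],"delta_rot": [0,0,0]},{"claw": 1,"slide": [-30,120,0],"delta_rot": [0,0,0]},{"claw": 1,"slide": [-30,165,0],"delta_rot": [0,0,0]},{"claw": 1,"slide": [-30,200,0],"delta_rot": [0,0,0]}]}}

```text
time: 13.2
position: [0.4703, -0.4155, 0.2045]
tool_rot: [3.133, 0.211, 0.038]
ft_force: [1.0, -0.4, 0.9]
grip_width: 1.002
grip_force: 0.0
```

Call:
{"fn": "send_rows", "kwargs": {"motion": [{"claw": 1,"slide": [0,40,0],"delta_rot": [0,0,0]},{"claw": 1,"slide": [0,80,0],"delta_rot": [0,0,0]},{"claw": 1,"slide": [0,100,0],"delta_rot": [0,0,0]},{"claw": 1,"slide": [0,100,0],"delta_rot": [0,0,0]}]}}

```text
time: 13.6
position: [0.4828, -0.5152, 0.2034]
tool_rot: [3.134, 0.207, 0.036]
ft_force: [0.0, -0.9, -0.2]
grip_width: 0.999
grip_force: 0.0
```

```bash
python3 - <<'E'
from bench import ctrl
import cv2
from h import *
C=np.array([.4774,-.2097]);a=np.radians(7.8);e=np.array([np.cos(a),np.sin(a)]);n=np.array([-e[1],e[0]])
for nm in("top","side"):
    im=ctrl.get_image(nm)["color"].astype(int)
    f,cx,cy,P=K[nm]
    def px(x,y,z):
        w=np.append(C+x*e+y*n,z);c=P[:,:3].T@(w-P[:,3]);return np.float32([f*c[0]/c[2]+cx,f*c[1]/c[2]+cy])
    for z in (.042,.053):   # rectify plane z to 1 mm pixels, x -90..90, y -45..45
        src=np.float32([px(*p,z) for p in((-.09,-.045),(.09,-.045),(.09,.045),(-.09,.045))])
        M=cv2.getPerspectiveTransform(src,np.float32([[0,0],[180,0],[180,90],[0,90]]))
        r=cv2.warpPerspective(im.astype(np.uint8),M,(181,91),flags=cv2.INTER_CUBIC).astype(int)
        if z==.042:
            w=(r.min(2)>150)
            for x in(-40,-20,0,20,40): print(nm,"plate y span at x",x,"mm:",np.ptp(np.where(r[:,x+90].mean(1)>200)[0]) if (r[:,x+90].mean(1)>200).any() else None,[int(v)-45 for v in np.where(r[:,x+90].mean(1)>200)[0][[0,-1]]] if (r[:,x+90].mean(1)>200).any() else None)
        else:
            b=(r[:,:,0]-r[:,:,2])>60
            for y in(-20,0,20): print(nm,"blue x at y",y,[int(v)-90 for v in np.where(np.diff(b[y+45].astype(int)))[0]])
print(ctrl.get_state()["position"],ctrl.get_state()["ft_force"])
E
```

```text
top plate y span at x -40 mm: 73 [-45, 28]
top plate y span at x -20 mm: 59 [-33, 26]
top plate y span at x 0 mm: None None
top plate y span at x 20 mm: None None
top plate y span at x 40 mm: None None
top blue x at y -20 [-70, -61, 64, 70]
top blue x at y 0 [-76, -61, 63, 77]
top blue x at y 20 [-69, -61]
side plate y span at x -40 mm: 60 [-30, 30]
side plate y span at x -20 mm: 58 [-28, 30]
side plate y span at x 0 mm: None None
side plate y span at x 20 mm: None None
side plate y span at x 40 mm: None None
side blue x at y -20 [-78, -75, -70, -60, 62, 78]
side blue x at y 0 [-78, -60, 61, 78]
side blue x at y 20 [-77, -75, -68, -60, 62, 67]
[ 0.48444969 -0.51099181  0.2038079 ] [0.18056504 1.07151566 0.05694615]
```

```bash
python3 - <<'E'
from bench import ctrl
from h import *
a=np.radians(7.8)
im=ctrl.get_image("side")["color"];f,cx,cy,P=K["side"]
for x in(-55,-48,-36,-24,-12,0,12,24,36,48,55):
    w=np.array([.4774+x/1e3*np.cos(a)-.03*np.sin(a),-.2097+x/1e3*np.sin(a)+.03*np.cos(a),.042])
    c=P[:,:3].T@(w-P[:,3]);u,v=f*c[0]/c[2]+cx,f*c[1]/c[2]+cy
    print(x,round(v,1),int(v)-5,im[int(v)-5:int(v)+8,int(round(u))].mean(1).astype(int))
E
```

```text
-55 252.1 247 [246 248 243 225 235 197 159 126 107 107 102 103 124]
-48 251.8 246 [243 245 245 242 237 247 193 166 141 133 141 142 144]
-36 251.3 246 [239 241 237 241 246 216 167 152 140 133 143 142 145]
-24 250.7 245 [240 245 244 243 241 244 185 173 149 135 142 144 144]
-12 250.2 245 [203 209 219 224 181 183 165 147 137 140 143 146 145]
0 249.6 244 [158 164 163 154 141 167 174 169 148 136 142 144 145]
12 249.1 244 [146 146 152 159 166 182 166 147 139 143 142 145 145]
24 248.6 243 [159 163 164 152 140 169 169 164 143 131 145 145 144]
36 248.0 243 [144 146 153 160 165 179 166 141 136 141 144 147 145]
48 247.5 242 [160 165 161 149 149 173 169 158 141 134 145 148 146]
55 247.2 242 [140 142 142 141 166 183 164 128 119 114 124 132 147]
```

```bash
python3 -c "
from bench import ctrl;print(ctrl.close_job())"
```

```text
the job is handed in; nothing more can be done
None
```

I clamped the spotting plate wells up in the holder, let go, moved the arm clear and handed the job in at about 14 s of the 42 s allowed. The camera checks beforehand showed the plate flat, centred and seated between both jaws; no verdict was returned.

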